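Shake the thread locker and hold a sprung landing leg out to its mark

TASK

Shake up the thread locker: take the amber bottle with the blue cap, press it upright down on the mixer's round black pad until the pad is fully down, keep it there for a second, then stand the bottle upright in the orange ring holder and let go of it. Then take the orange foot of the drone's landing leg and pull the rod straight out against its spring until its red band has just come fully out of the tube, and finish while holding it there, still gripping the foot, so that a colleague can lock it. Keep the bottle upright and leave everything else where it is.

Things in the scene. Friction and masses are not known exactly. Their poses are not given: they have to be found in the camera images.
- bottle: Thread locker: closed bottle, amber-brown body, paper label, blue cap. Body 36 mm in diameter, straight up to 70 mm; cap 23 mm in diameter, top at 89 mm; 80 to 150 g. Origin: centre of its underside. Starts standing in a row of three bottles, 85 mm or more apart. Grip it about 50 mm above its underside, so that the fingertips clear the holder's rim.
- bottle_white: Round closed bottle, white body, red cap, paper label, same size as the amber one (36 mm diameter, 89 mm tall). Origin: centre of its underside. Not part of the job: leave it alone.
- bottle_green: Round closed bottle, green body, black cap, paper label, same size as the amber one (36 mm diameter, 89 mm tall). Origin: centre of its underside. Not part of the job: leave it alone.
- mixer: Mixer: white box 110 x 110 mm, 70 mm high (76 mm at the grey collar), fixed to the bench. Origin: centre of its underside; its grey knob is on its -x face. On top, in the middle, is the sprung black rubber pad.
- pad_top (a point): Centre of the upper face of the mixer's round black pad, 60 mm in diameter, 98 mm above the bench when up; sinks with the pad, flat and level.
- pad (a joint): How far the mixer's pad is pressed down, m: 0 up, 0.008 fully down at its stop. Its spring needs 3.6 N to start and 8.4 N at the stop; it rises again when released. Pressed beyond 0.0065 counts as fully down.
- holder: Orange round holder for the bottle, fixed to the bench: a shallow cup, outside diameter 60 mm, inside diameter 52 mm, rim 20 mm above the bench, inner floor 5 mm above the bench. Origin: centre of its underside, on the bench.
- stand: Stand on the bench (fixed) that clamps the landing leg: grey base plate 180 x 70 x 12 mm, two aluminium clamps, black level tube 24 mm in diameter, axis 75 mm above the bench. Origin: on the bench, straight below the tube's open mouth. The tube runs from the mouth along the stand's +x; the rod comes out along the stand's -x.
- mouth (a point): Centre of the tube's mouth (front of the aluminium collar, 29 mm in diameter), 75 mm above the bench; axes as the stand.
- foot (a point): Middle of the orange foot on the outer end of the rod, 75 mm above the bench; moves with the rod, axes as the stand. The foot is a block 36 mm long (along x), 18 mm wide (along y), 26 mm high; at its outer (-x) end is a black disc 38 mm in diameter and 8 mm thick. With the rod in, its middle is 45 mm out of the mouth. Pinch it from above across its width.
- rod (a joint): How far the rod is pulled out of the tube, m: 0 in (start), end stop at 0.11. Bright steel, 13 mm in diameter, then a red band 8 mm long, then black. The band begins to show at 0.072 and is just fully out at 0.080: the length mark. The spring pulls back with 3.6 N at 0, 10.8 N at the mark, and draws the rod in when let go.
- motor: Small loose drone motor, 33 mm diameter, 38 mm high. Origin: centre of its underside. Leave alone.
- spool: Loose spool of wire, 56 mm diameter, 42 mm high, standing on its flange. Origin: centre of its underside. Leave alone.
- screwdriver: Loose screwdriver with a yellow handle, 190 mm long, lying on the bench at the right. Leave alone.
Things that resemble listed ones, but are neither listed nor needed, are in the scene too. What is shaped like the bottle but purple or yellow is not meant.

How it is judged (in metres and radians):
On the way, in this order (a step that is already met when the one before it is completed fails the run):
1. the held amber bottle presses the pad fully down, upright, for 0.6 s (value of joint pad above 0.0065 m and contact force between bottle and pad above 4 N and contact force between the fingers and bottle above 1 N and angle between bottle's own z axis and vertical below 0.25 rad), for 0.6 s.
2. the amber bottle stands upright in the orange holder, let go (horizontal distance between bottle and holder below 0.012 m and height (world z) of bottle below 0.01 m and angle between bottle's own z axis and vertical below 0.12 rad and contact force between the fingers and bottle below 0.05 N and linear speed of bottle below 0.02 m/s), for 0.2 s.
At the end, for the whole second after the job is handed in: Through the last second the fingers hold the rod (contact over 5 N) still at the mark, pulled out 75 to 86 mm (mark at 80 mm); the amber bottle stands upright (within 0.12 rad) on the floor of the orange holder, within 12 mm of its centre, and the mixer's pad is up (value of joint rod between 0.075 and 0.086 m and not (velocity of joint rod above 0.01 m/s) and not (velocity of joint rod below -0.01 m/s) and contact force between the fingers and rod above 5 N and horizontal distance between bottle and holder below 0.012 m and height (world z) of bottle below 0.01 m and angle between bottle's own z axis and vertical below 0.12 rad and contact force between bottle and holder above 0.3 N and value of joint pad below 0.002 m); the arm keeps its last pose, push and grip.
It fails at once if the amber bottle is tipped over 0.6 rad (angle between bottle's own z axis and vertical above 0.6 rad).
It fails at once if a bystander (other bottles, motor, spool, screwdriver) is moved more than 30 mm (distance of any of bottle_white, bottle_green, motor, spool, screwdriver from where it was at the start of the episode above 0.03 m).
It also fails if it takes over 62 s, if anything falls off the work surface, if the arm or the gripper's body presses on something with over 40 N, if the wrist force passes 120 N, or if a joint passes its speed limit or range.

ROBOT

A 6-joint arm with a two-finger parallel gripper is mounted at the origin on the work surface. World frame = base frame: x ahead of the robot, y to its left, z up, the work surface at z = 0. Lengths are in m, angles in degrees, forces in N, time in s.
With the tool pointing down it reaches from about 0.4 to 0.825 m from the base axis. Payload 7 kg.
Tool frame: the origin (TCP) lies midway between the tips of the shut fingers; the grasp point (between the pads) lies 19 mm behind it; z points along the fingers, y is the line along which they close (so a half turn about z gives the same grasp; the last joint's range is limited). The gripper opens to 88 mm and grips with 3 to 60 N. Pads are 19 mm wide; open, the fingers measure 130 mm over their backs; the gripper's body (78 mm by 193 mm) begins 47 mm behind the grasp point.
Start: joints at [-60.728, 20.546, 0.682, 0, -70.136, -16.507], TCP at [0.149, -0.658, 0.227] pointing down, gripper open.
Joint ranges: [-176.03, 176.03], [-82.01, 121.73], [-58.28, 71.71], [-173.87, 95.51], [-174.79, -0.11], [-173.66, 173.66]. Speed limits (degrees/s): [136.94, 136.94, 172.46, 180, 180, 180].

INTERFACE

Orientations are given as [roll, pitch, yaw] about the fixed x, y, z axes, in that order (R = Rz(yaw) Ry(pitch) Rx(roll)).
In Python, from plant import ctrl gives the robot as it stands.
- The arm moves only by the tool arm_command, never from a script. Its argument "steps" is a list of rows, each an object with "translation": the shift along the tool's x, y, z in mm, a list of three; "rotation": the turn, a rotation vector about the tool's x, y, z in units of 5 degrees (1.0 is 5 degrees), a list of three; "claw": the finger opening in mm, from 0 to 87.6. In form: [{"translation": [x, y, z], "rotation": [rx, ry, rz], "claw": claw}, ...]. A call has 1 to 5 rows; each row is the pose to reach, as a shift and turn from the pose commanded when the call began, along the tool's axes at that moment; what a row does not reach only later rows make up. A row lasts 1/10 s, in which the tool goes at most 50 mm and 8.59 degrees, less where a joint would pass 70% of its speed; a pose out of reach is approached as far as the arm can. A call with a gripper value outside its range is refused whole. The fingers move at their own pace and stop on an object; the grip force is fixed at half the most. Time passes only in rows, so rows that repeat a pose let the fingers close. It gives the time, the measured TCP pose, the force, the opening and the grip force at its end, in the units of the state.
- ctrl.get_obs(): the state, without advancing time (a new reading comes with each control period).
- ctrl.snapshot(name): name is "scene" or "side" or "wrist"; returns (picture, depth): 384x512x3 uint8, red, green, blue; 384x512 float32, m along the optical axis (not along the pixel's ray), 0 where there is no reading.
- ctrl.calibration(name): a dict with "vertical_fov" (degrees; the focal length in pixels is half the picture's height over the tangent of half this angle, whatever the lens; pixels are square), "cx", "cy" (the principal point, pixels), "rvec" (rotation vector, rad) and "tvec" (3), from world to camera coordinates, as OpenCV has them; the wrist camera has in their place "hand_eye" (4x4, takes a point from camera to tool coordinates, whose origin is the TCP and whose axes are the flange's). Camera axes: x right, y down, z forward; pixel columns grow to the right and rows downward; lengths in m; the calibration is good to about 2 mm. A picture is of the moment at which its call begins: read the wrist's pose just before it. calibration takes no time and is no camera call.
- ctrl.close_job(): hands the job in; it is judged then, once.
The state is a dict: "clock": time; "joint_pos": joint angles; "qvel": joint speeds; "tau": joint torques, N m; "tool_pos": TCP position; "orientation": TCP orientation; "force": force on the tool from outside, world axes, zero at the start; "moment": the same for the moment, N m; "opening": finger opening in m; "gripper_force": force on a finger pad.
Only numpy, scipy, OpenCV 4.12 (cv2) and the standard library are available. Lean on these libraries where they do the work, as an engineer would, in place of code of your own. Each camera call takes 0.05 s, during which the arm holds its last target. There are 200 camera calls.

## Working session

There is one attempt and no reset: what is moved stays moved. The work goes in short steps, Python scripts to look and compute and a tool call to move; the robot and the scene stay as the last step left them, time stands still between calls to the robot, and variables do not carry over. Pictures are saved under pics/ and viewed, at most 10 in all, crops included, and the job is handed in when it is done.

Besides the shell and the picture viewer there is one more tool, called after ">>>" as a command line: name --argument value ..., lists and objects as JSON in quotes. arm_command: Moves the arm, as the interface text tells. Its arguments: {"type":"object","properties":{"steps":{"type":"array"}},"required":["steps"]}

```bash
mkdir -p pics; ls; cat > h.py <<'E'
import numpy as np, cv2
from plant import ctrl
from scipy.spatial.transform import Rotation as R
def tool():
    o=ctrl.get_obs(); T=np.eye(4); T[:3,:3]=R.from_euler('xyz',o['orientation'],degrees=True).as_matrix(); T[:3,3]=o['tool_pos']; return T
def cloud(name):
    T=tool() if name=='wrist' else None
    im,d=ctrl.snapshot(name); c=ctrl.calibration(name)
    f=im.shape[0]/2/np.tan(np.radians(c['vertical_fov'])/2)
    v,u=np.mgrid[:im.shape[0],:im.shape[1]]
    P=np.stack([(u-c['cx'])/f*d,(v-c['cy'])/f*d,d],-1)
    if name=='wrist':
        M=T@np.array(c['hand_eye']); W=P@M[:3,:3].T+M[:3,3]
    else:
        Rm=cv2.Rodrigues(np.array(c['rvec'],float))[0]; W=(P-np.array(c['tvec']).ravel())@Rm
    W[d==0]=np.nan
    return im,d,W
def save(n,im): cv2.imwrite(f'pics/{n}.png',im[:,:,::-1])
E
python3 - <<'E'
from h import *
for n in ('scene','side'):
    im,d,W=cloud(n); save(n,im); np.savez(f'{n}.npz',im=im,W=W); print({k:np.round(v,3) for k,v in ctrl.calibration(n).items()})
print(ctrl.get_obs()); print(ctrl.calibration('wrist'))
E
```

```text
pics
{'vertical_fov': np.float64(54.629), 'cx': np.float64(254.34), 'cy': np.float64(191.618), 'rvec': array([ 1.417,  2.221, -0.86 ]), 'tvec': array([ 0.344, -0.285,  1.334])}
{'vertical_fov': np.float64(48.615), 'cx': np.float64(261.688), 'cy': np.float64(192.678), 'rvec': array([ 0.388, -2.81 ,  1.115]), 'tvec': array([0.509, 0.229, 1.255])}
{'clock': 0.1, 'joint_pos': array([-6.07288210e+01,  2.05893523e+01,  6.39446149e-01, -1.77103881e-02,
       -7.01357128e+01, -1.65072342e+01]), 'qvel': array([-0.07924356, -0.08460972,  0.11493606, -0.02919785,  0.00561358,
        0.0336639 ]), 'tau': array([-2.06312514e-03, -5.84161663e+01,  2.93751776e+01,  7.01551393e+00,
        1.01268434e-02, -6.25587109e-05]), 'tool_pos': array([ 0.14901411, -0.65790267,  0.22569686]), 'orientation': array([ 1.79913179e+02, -8.36624683e-03, -1.67242079e+02]), 'force': array([ 0.03540203,  0.80758884, -0.15257649]), 'moment': array([ 0.01029536, -0.02516684, -0.00165603]), 'gripper_force': 0.0, 'opening': 0.0878016051595513}
{'vertical_fov': 58.920882840641674, 'cx': 255.0815132088466, 'cy': 188.62855883759508, 'hand_eye': array([[-9.72810575e-05, -9.58449918e-01, -2.85260838e-01,
         7.66537827e-02],
       [ 9.99999981e-01, -1.41543940e-04,  1.34549565e-04,
        -4.92245804e-04],
       [-1.69335962e-04, -2.85260820e-01,  9.58449913e-01,
        -1.58986465e-01],
       [ 0.00000000e+00,  0.00000000e+00,  0.00000000e+00,
         1.00000000e+00]])}
```

View pics/scene.png

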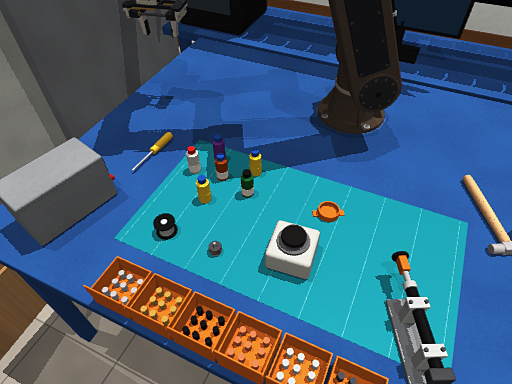

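View pics/side.png

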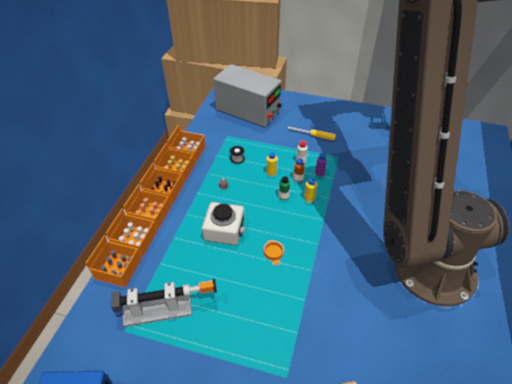

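The scene view shows the amber bottle at (222,167), with white at (193,158) and green at (247,183). Purple (218,147) and yellow (204,190), (255,162) decoys stand close by. The pad is at (293,237), the holder at (328,212) and the foot at (403,262). In the side view the amber bottle is at (298,170), the pad at (222,212), the holder at (273,250) and the foot at (207,286).

```bash
python3 - <<'E'
from h import *
for n in ('scene','side'):
    D=np.load(n+'.npz'); im=D['im']; W=D['W']; hsv=cv2.cvtColor(im,cv2.COLOR_RGB2HSV).astype(int); H,S,V=hsv[...,0],hsv[...,1],hsv[...,2]
    z=W[...,2]
    def rep(name,m,uv,r):
        v,u=np.mgrid[:384,:512]; m=m&(abs(u-uv[0])<r)&(abs(v-uv[1])<r)
        p=W[m]; p=p[~np.isnan(p).any(1)]
        if len(p)<3: print(n,name,'few',len(p));return
        print(n,name,len(p),'med',np.round(np.median(p,0),4),'min',np.round(np.percentile(p,3,0),4),'max',np.round(np.percentile(p,97,0),4))
        return p
    c=dict(scene=dict(bottle=(222,167),white=(193,158),green=(247,183),purple=(218,147),y1=(204,190),y2=(255,162),pad=(293,237),holder=(328,212),foot=(403,262),stand=(420,330)),
     side=dict(bottle=(298,170),white=(302,152),green=(284,187),purple=(321,165),y1=(272,164),y2=(310,190),pad=(222,212),holder=(273,250),foot=(207,286),stand=(160,300)))[n]
    for k in ('bottle','white','green','purple','y1','y2'):
        rep(k+' captop',(z>.084)&(z<.094),c[k],14); 
    rep('pad',(z>.093)&(z<.103),c['pad'],25)
    rep('mixertop',(z>.064)&(z<.074),c['pad'],40)
    org=(H>5)&(H<17)&(S>150)&(V>110)
    rep('rim',org&(z>.016)&(z<.024),c['holder'],20)
    p=rep('foot top',org&(z>.082)&(z<.093),c['foot'],22)
    p=rep('foot',org&(z>.05),c['foot'],22)
    p=rep('tube',(V<70)&(z>.078)&(z<.09),c['stand'],65)
    if p is not None:
        q=p[:,:2]-p[:,:2].mean(0); print('dir',np.linalg.svd(q,full_matrices=False)[2][0],p[:,:2].mean(0))
E
```

```text
scene bottle captop 35 med [ 0.4746 -0.2609  0.0888] min [ 0.4661 -0.2728  0.0853] max [ 0.4842 -0.2526  0.0911]
scene white captop 39 med [ 0.4837 -0.3553  0.0887] min [ 0.4712 -0.3652  0.0846] max [ 0.4928 -0.3453  0.091 ]
scene green captop 42 med [ 0.504  -0.1643  0.0887] min [ 0.4929 -0.1748  0.0854] max [ 0.5124 -0.1559  0.091 ]
scene purple captop 80 med [ 0.462  -0.2734  0.0886] min [ 0.394  -0.3188  0.0843] max [ 0.4835 -0.2533  0.0914]
scene y1 captop 34 med [ 0.5752 -0.2645  0.0888] min [ 0.5676 -0.2744  0.0848] max [ 0.5822 -0.2568  0.0911]
scene y2 captop 85 med [ 0.4927 -0.1722  0.0889] min [ 0.4092 -0.1907  0.085 ] max [ 0.5112 -0.1561  0.0918]
scene pad 438 med [0.6504 0.0299 0.0977] min [0.6236 0.0038 0.0948] max [0.6759 0.0548 0.1001]
scene mixertop 989 med [0.6722 0.0441 0.0692] min [ 0.5974 -0.0226  0.065 ] max [0.7027 0.083  0.0732]
scene rim 93 med [0.4833 0.0689 0.0193] min [0.4495 0.0423 0.0165] max [0.5048 0.0973 0.0218]
scene foot top 123 med [0.6095 0.2753 0.0875] min [0.5914 0.2631 0.0846] max [0.625  0.2875 0.09  ]
scene foot 126 med [0.6108 0.2756 0.0874
[... 793 characters left out ...]
817  0.0896] min [ 0.4026 -0.1919  0.085 ] max [ 0.4226 -0.17    0.0929]
side pad 243 med [0.6457 0.0289 0.0981] min [0.6197 0.0007 0.0947] max [0.6704 0.0555 0.1014]
side mixertop 515 med [0.6301 0.0542 0.0698] min [ 0.5925 -0.0234  0.0649] max [0.6969 0.082  0.0733]
side rim 39 med [0.4826 0.0665 0.0182] min [0.4465 0.0423 0.0162] max [0.4997 0.0987 0.0225]
side foot top 32 med [0.5996 0.2763 0.0867] min [0.5845 0.2643 0.083 ] max [0.6198 0.2873 0.0917]
side foot 74 med [0.601  0.2799 0.081 ] min [0.5849 0.2653 0.0672] max [0.6189 0.2881 0.0917]
side tube 289 med [0.7342 0.3435 0.0846] min [0.6304 0.2929 0.0789] max [0.8043 0.395  0.0891]
dir [0.89239281 0.45125942] [0.73206509 0.34353895]
```

>>> arm_command --steps '[{"translation": [-402,314,20],"rotation": [0,0,-15.4],"claw": 60},{"translation": [-402,314,20],"rotation": [0,0,-15.4],"claw": 60},{"translation": [-402,314,20],"rotation": [0,0,-15.4],"claw": 60},{"translation": [-402,314,20],"rotation": [0,0,-15.4],"claw": 60},{"translation": [-402,314,20],"rotation": [0,0,-15.4],"claw": 60}]'

```text
clock: 0.6
tool_pos: [0.3078, -0.463, 0.2164]
orientation: [180.0, 0.0, -123.9]
force: [1.0, -0.7, 0.4]
opening: 0.0604
gripper_force: 0.0
```

```bash
cat >> h.py <<'E'
def go(x,y,z,yaw):
    o=ctrl.get_obs(); T=tool()
    print('at',np.round(o['tool_pos'],4),np.round(o['orientation'],2),'F',np.round(o['force'],1),'t',round(o['clock'],2),'j',np.round(o['joint_pos'],1),'op',round(o['opening'],4),'gf',round(o['gripper_force'],1))
    G=R.from_euler('xyz',[180,0,yaw],degrees=True)
    print('-> trans',np.round(T[:3,:3].T@(np.array([x,y,z])-T[:3,3])*1000,1),'rot',np.round(np.degrees((R.from_matrix(T[:3,:3]).inv()*G).as_rotvec())/5,2))
E
python3 -c "
from h import *
go(.472,-.263,.2,-90)"
```

```text
at [ 0.3078 -0.463   0.2164] [ 1.7998e+02  1.0000e-02 -1.2393e+02] F [ 1.  -0.7  0.4] t 0.6 j [-36.2   9.8 -15.4  -0.  -64.9   2.3] op 0.0604 gf 0.0
-> trans [-257.6  -24.5   16.5] rot [ 0.    0.   -6.79]
```

>>> arm_command --steps '[{"translation": [-258,-24,16],"rotation": [0,0,-6.8],"claw": 60},{"translation": [-258,-24,16],"rotation": [0,0,-6.8],"claw": 60},{"translation": [-258,-24,16],"rotation": [0,0,-6.8],"claw": 60},{"translation": [-258,-24,16],"rotation": [0,0,-6.8],"claw": 60},{"translation": [-258,-24,16],"rotation": [0,0,-6.8],"claw": 60}]'

```text
clock: 1.1
tool_pos: [0.467, -0.2706, 0.2013]
orientation: [-180.0, 0.0, -90.0]
force: [1.2, -1.5, -0.3]
opening: 0.0605
gripper_force: 0.0
```

>>> arm_command --steps '[{"translation": [0,0,0],"rotation": [0,0,0],"claw": 60},{"translation": [0,0,0],"rotation": [0,0,0],"claw": 60}]'

```text
clock: 1.3
tool_pos: [0.4665, -0.2713, 0.2009]
orientation: [179.9, 0.0, -90.1]
force: [0.2, -0.6, 1.0]
opening: 0.0598
gripper_force: 0.0
```

```bash
python3 - <<'E'
from h import *
go(.472,-.263,.2,-90)
im,d,W=cloud('wrist'); save('w1',im); np.savez('w1.npz',im=im,W=W)
E
```

```text
at [ 0.4665 -0.2713  0.2009] [ 1.7994e+02  2.0000e-02 -9.0110e+01] F [ 0.2 -0.6  1. ] t 1.3 j [ -9.4   9.  -18.5  -0.  -62.6   9.3] op 0.0598 gf 0.0
-> trans [-8.3 -5.4  0.9] rot [ 0.01  0.   -0.02]
```

View pics/w1.png

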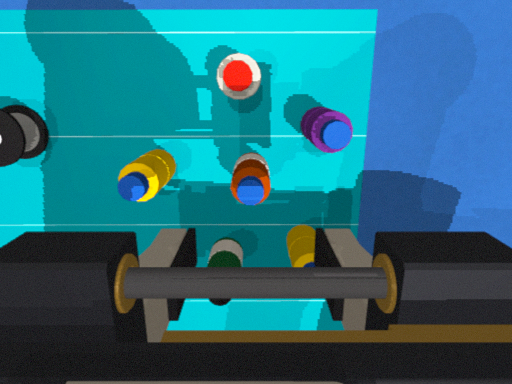

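The wrist view shows the amber bottle with its blue cap at (250,190), white at (238,75), and the purple and yellow decoys to either side. The gap between the fingers lines up with the amber bottle.

```bash
python3 - <<'E'
from h import *
D=np.load('w1.npz'); im=D['im'];W=D['W']; z=W[...,2]; v,u=np.mgrid[:384,:512]
hsv=cv2.cvtColor(im,cv2.COLOR_RGB2HSV).astype(int);H=hsv[...,0];S=hsv[...,1]
m=(abs(u-250)<26)&(abs(v-185)<35)&(H>105)&(H<125)&(S>100)&(z>.085)&(z<.094)
p=W[m]; print(len(p),np.median(p,0),np.percentile(p,2,0),np.percentile(p,98,0))
c=cv2.minEnclosingCircle((p[:,:2]*1000).astype(np.float32)); print(c)
go(.472,-.263,.2,-90)
E
```

```text
553 [ 0.47125427 -0.26630551  0.08978665] [ 0.46130682 -0.27624922  0.08694109] [ 0.48119477 -0.25553181  0.09103131]
((471.16021728515625, -265.5983581542969), 11.351058006286621)
at [ 0.466  -0.2722  0.201 ] [ 1.7995e+02  1.0000e-02 -9.0210e+01] F [-0.2 -0.5  0. ] t 1.35 j [ -9.5   8.9 -18.6  -0.  -62.6   9.3] op 0.0601 gf 0.0
-> trans [-9.2 -6.   1. ] rot [ 0.01  0.   -0.04]
```

>>> arm_command --steps '[{"translation": [-6.5,-5,20],"rotation": [0,0,0],"claw": 60},{"translation": [-6.5,-5,50],"rotation": [0,0,0],"claw": 60},{"translation": [-6.5,-5,70],"rotation": [0,0,0],"claw": 60},{"translation": [-6.5,-5,80],"rotation": [0,0,0],"claw": 60},{"translation": [-6.5,-5,80],"rotation": [0,0,0],"claw": 60}]'

```text
clock: 1.85
tool_pos: [0.4697, -0.2668, 0.1203]
orientation: [179.9, 0.0, -90.4]
force: [-0.2, 0.0, -0.1]
opening: 0.0602
gripper_force: 0.0
```

```bash
python3 -c "
from h import *
go(.4712,-.2658,.032,-90)"
```

```text
at [ 0.4697 -0.2668  0.1203] [ 1.7985e+02  3.0000e-02 -9.0370e+01] F [-0.2  0.  -0.1] t 1.85 j [ -8.8  13.5 -24.5  -0.  -52.2   8.4] op 0.0602 gf 0.0
-> trans [-1.  -1.7 88.3] rot [ 0.03  0.01 -0.07]
```

>>> arm_command --steps '[{"translation": [-1,-1.5,25],"rotation": [0,0,0],"claw": 60},{"translation": [-1,-1.5,50],"rotation": [0,0,0],"claw": 60},{"translation": [-1,-1.5,75],"rotation": [0,0,0],"claw": 60},{"translation": [-1,-1.5,88],"rotation": [0,0,0],"claw": 60},{"translation": [-1,-1.5,88],"rotation": [0,0,0],"claw": 60}]'

```text
clock: 2.35
tool_pos: [0.4719, -0.2655, 0.0327]
orientation: [179.9, 0.0, -90.3]
force: [-0.1, 0.4, 0.9]
opening: 0.0597
gripper_force: 0.0
```

>>> arm_command --steps '[{"translation": [0,0,0],"rotation": [0,0,0],"claw": 45},{"translation": [0,0,0],"rotation": [0,0,0],"claw": 38},{"translation": [0,0,0],"rotation": [0,0,0],"claw": 25},{"translation": [0,0,0],"rotation": [0,0,0],"claw": 20},{"translation": [0,0,0],"rotation": [0,0,0],"claw": 20}]'

```text
clock: 2.85
tool_pos: [0.4729, -0.2652, 0.0342]
orientation: [-180.0, -0.0, -90.2]
force: [-2.0, 1.1, 6.9]
opening: 0.0353
gripper_force: 29.8
```

```bash
python3 -c "
from h import *
go(.4712,-.2658,.2,-90)"
```

```text
at [ 0.4729 -0.2652  0.0342] [-1.7995e+02 -2.0000e-02 -9.0250e+01] F [-2.   1.1  6.9] t 2.85 j [ -8.6  19.9 -29.5   0.  -40.5   8.3] op 0.0353 gf 29.8
-> trans [   0.7    1.6 -165.8] rot [-0.01 -0.   -0.05]
```

>>> arm_command --steps '[{"translation": [0,0,-20],"rotation": [0,0,0],"claw": 20},{"translation": [0,0,-60],"rotation": [0,0,0],"claw": 20},{"translation": [0,0,-105],"rotation": [0,0,0],"claw": 20},{"translation": [0,0,-130],"rotation": [0,0,0],"claw": 20},{"translation": [0,0,-145],"rotation": [0,0,0],"claw": 20}]'

```text
clock: 3.35
tool_pos: [0.4737, -0.2652, 0.1812]
orientation: [-179.8, -0.0, -90.2]
force: [-0.4, 0.3, -2.1]
opening: 0.0357
gripper_force: 29.8
```

```bash
python3 -c "
from h import *
go(.6475,.028,.175,-90)
im,d,W=cloud('wrist'); save('w2',im)"
```

```text
at [ 0.4737 -0.2652  0.1812] [-1.7977e+02 -4.0000e-02 -9.0250e+01] F [-0.4  0.3 -2.1] t 3.35 j [ -8.5  10.  -20.    0.  -59.7   8.3] op 0.0357 gf 29.8
-> trans [-293.9 -172.5    6.7] rot [-0.05 -0.01 -0.05]
```

View pics/w2.png

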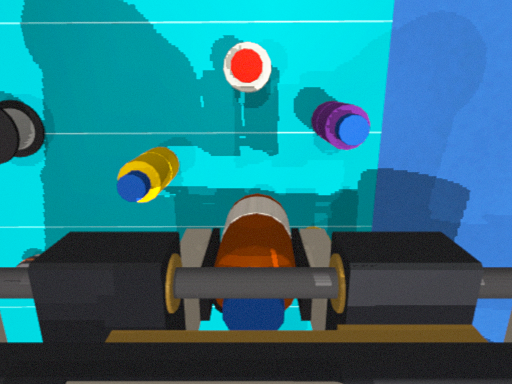

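The wrist view shows the amber bottle between the fingers, cap at (252,312), and the neighbouring bottles in view where they were. I'll move it over to the pad.

>>> arm_command --steps '[{"translation": [-15,-9,0],"rotation": [0,0,0],"claw": 20},{"translation": [-45,-26,0],"rotation": [0,0,0],"claw": 20},{"translation": [-80,-47,0],"rotation": [0,0,0],"claw": 20},{"translation": [-115,-68,0],"rotation": [0,0,0],"claw": 20},{"translation": [-150,-88,0],"rotation": [0,0,0],"claw": 20}]'

```text
clock: 3.9
tool_pos: [0.5616, -0.1139, 0.1774]
orientation: [179.9, 0.0, -90.3]
force: [1.1, -1.0, -1.6]
opening: 0.0357
gripper_force: 29.8
```

>>> arm_command --steps '[{"translation": [-35,-21,0],"rotation": [0,0,0],"claw": 20},{"translation": [-70,-42,0],"rotation": [0,0,0],"claw": 20},{"translation": [-105,-62,0],"rotation": [0,0,0],"claw": 20},{"translation": [-130,-77,0],"rotation": [0,0,0],"claw": 20},{"translation": [-140,-84,0],"rotation": [0,0,0],"claw": 20}]'

```text
clock: 4.4
tool_pos: [0.6466, 0.0267, 0.1767]
orientation: [179.9, -0.0, -90.1]
force: [0.7, -0.8, -1.3]
opening: 0.0352
gripper_force: 29.8
```

>>> arm_command --steps '[{"translation": [0,0,0],"rotation": [0,0,0],"claw": 20},{"translation": [0,0,0],"rotation": [0,0,0],"claw": 20}]'

```text
clock: 4.6
tool_pos: [0.6453, 0.0238, 0.1774]
orientation: [179.9, -0.0, -90.3]
force: [0.3, -0.6, -1.8]
opening: 0.0356
gripper_force: 29.8
```

```bash
python3 - <<'E'
from h import *
go(.6475,.028,.145,-90)
for n in ('scene','side'):
    im,d,W=cloud(n); save(n+'2',im); np.savez(n+'2.npz',im=im,W=W)
a=cv2.imread('pics/scene2.png')[150:300,220:370]; b=cv2.imread('pics/side2.png')[140:290,160:310]
cv2.imwrite('pics/pair2.png',np.hstack([cv2.resize(a,(400,400)),cv2.resize(b,(400,400))]))
E
```

```text
at [0.6453 0.0238 0.1774] [ 1.7991e+02 -2.0000e-02 -9.0260e+01] F [ 0.3 -0.6 -1.8] t 4.6 j [ 19.4  19.8  -7.1  -0.  -63.2 -19.6] op 0.0356 gf 29.8
-> trans [-4.2 -2.2 32.4] rot [ 0.02 -0.   -0.05]
```

View pics/pair2.png

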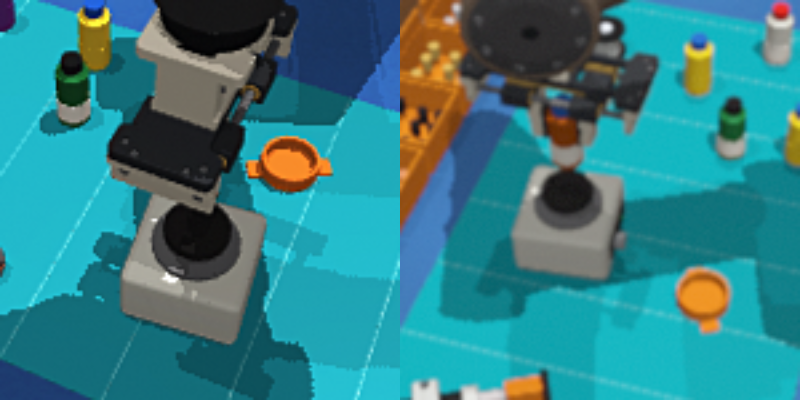

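The pair shows the bottle hanging upright over the pad in both views, with the holder clear beside the mixer. I'll lower it now.

>>> arm_command --steps '[{"translation": [-4,-2,10],"rotation": [0,0,0],"claw": 20},{"translation": [-4,-2,25],"rotation": [0,0,0],"claw": 20},{"translation": [-4,-2,37],"rotation": [0,0,0],"claw": 20},{"translation": [-4,-2,42],"rotation": [0,0,0],"claw": 20},{"translation": [-4,-2,42],"rotation": [0,0,0],"claw": 20}]'

```text
clock: 5.2
tool_pos: [0.6474, 0.0278, 0.1352]
orientation: [179.9, -0.0, -90.3]
force: [-0.5, 0.8, -1.4]
opening: 0.0352
gripper_force: 29.8
```

>>> arm_command --steps '[{"translation": [0,0,2],"rotation": [0,0,0],"claw": 20},{"translation": [0,0,4],"rotation": [0,0,0],"claw": 20},{"translation": [0,0,6],"rotation": [0,0,0],"claw": 20},{"translation": [0,0,8],"rotation": [0,0,0],"claw": 20},{"translation": [0,0,8],"rotation": [0,0,0],"claw": 20}]'

```text
clock: 5.7
tool_pos: [0.6484, 0.0282, 0.1289]
orientation: [-179.9, 0.0, -90.2]
force: [-1.2, -0.2, 3.8]
opening: 0.0354
gripper_force: 29.8
```

>>> arm_command --steps '[{"translation": [0,0,2],"rotation": [0,0,0],"claw": 20},{"translation": [0,0,4],"rotation": [0,0,0],"claw": 20},{"translation": [0,0,6],"rotation": [0,0,0],"claw": 20},{"translation": [0,0,7],"rotation": [0,0,0],"claw": 20},{"translation": [0,0,7],"rotation": [0,0,0],"claw": 20}]'

```text
clock: 6.2
tool_pos: [0.648, 0.0281, 0.1236]
orientation: [-179.9, -0.0, -90.2]
force: [-8.0, 0.2, 17.0]
opening: 0.0352
gripper_force: 30.0
```

>>> arm_command --steps '[{"translation": [0,0,-0.7],"rotation": [0,0,0],"claw": 20},{"translation": [0,0,-0.7],"rotation": [0,0,0],"claw": 20},{"translation": [0,0,-0.7],"rotation": [0,0,0],"claw": 20},{"translation": [0,0,-0.7],"rotation": [0,0,0],"claw": 20},{"translation": [0,0,-0.7],"rotation": [0,0,0],"claw": 20}]'

```text
clock: 6.7
tool_pos: [0.648, 0.0281, 0.1236]
orientation: [-180.0, -0.0, -90.2]
force: [-5.7, 1.2, 13.8]
opening: 0.0355
gripper_force: 30.0
```

>>> arm_command --steps '[{"translation": [0,0,0],"rotation": [0,0,0],"claw": 20},{"translation": [0,0,0],"rotation": [0,0,0],"claw": 20},{"translation": [0,0,0],"rotation": [0,0,0],"claw": 20},{"translation": [0,0,0],"rotation": [0,0,0],"claw": 20},{"translation": [0,0,0],"rotation": [0,0,0],"claw": 20}]'

```text
clock: 7.2
tool_pos: [0.648, 0.0281, 0.1236]
orientation: [-180.0, -0.0, -90.2]
force: [-6.0, 0.8, 13.1]
opening: 0.0349
gripper_force: 30.0
```

```bash
python3 - <<'E'
from h import *
go(.6475,.028,.175,-90)
im,d,W=cloud('side'); im2,_,W2=cloud('scene')
b=im[140:290,160:310]; a=im2[150:300,220:370]
save('pair3',np.hstack([cv2.resize(a,(400,400)),cv2.resize(b,(400,400))]))
E
```

```text
at [0.648  0.0281 0.1236] [-1.7995e+02 -1.0000e-02 -9.0230e+01] F [-6.   0.8 13.1] t 7.2 j [ 19.7  22.5 -10.5   0.  -56.9 -20. ] op 0.0349 gf 30.0
-> trans [  0.2   0.5 -51.4] rot [-0.01 -0.   -0.05]
```

View pics/pair3.png

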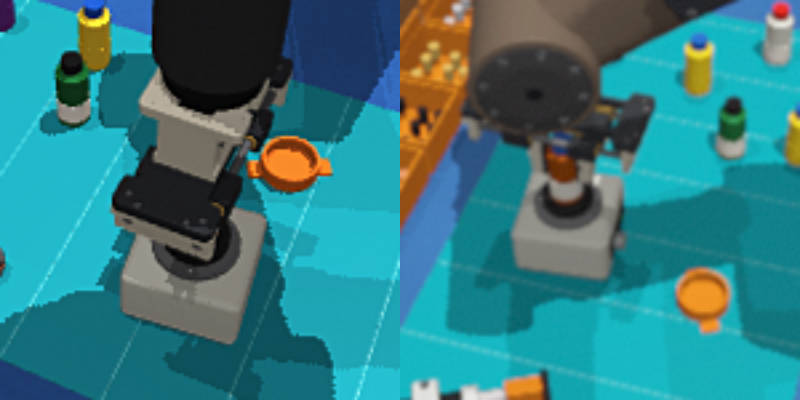

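The pad is down under the bottle in both views, and the bottle is upright. I'll lift straight up, then pass the holder so the wrist camera can see it beside the bottle.

>>> arm_command --steps '[{"translation": [0,0,-6],"rotation": [0,0,0],"claw": 20},{"translation": [0,0,-15],"rotation": [0,0,0],"claw": 20},{"translation": [0,0,-30],"rotation": [0,0,0],"claw": 20},{"translation": [0,0,-45],"rotation": [0,0,0],"claw": 20},{"translation": [0,0,-55],"rotation": [0,0,0],"claw": 20}]'

```text
clock: 7.8
tool_pos: [0.6481, 0.0282, 0.1777]
orientation: [-180.0, 0.0, -90.3]
force: [0.0, 0.6, -1.3]
opening: 0.0352
gripper_force: 29.9
```

>>> arm_command --steps '[{"translation": [-15,25,0],"rotation": [0,0,0],"claw": 20},{"translation": [-40,60,0],"rotation": [0,0,0],"claw": 20},{"translation": [-65,100,0],"rotation": [0,0,0],"claw": 20},{"translation": [-90,137,0],"rotation": [0,0,0],"claw": 20},{"translation": [-112,170,0],"rotation": [0,0,0],"claw": 20}]'

```text
clock: 8.3
tool_pos: [0.4766, 0.1415, 0.1767]
orientation: [180.0, 0.0, -90.3]
force: [1.3, 1.4, -1.1]
opening: 0.0353
gripper_force: 29.9
```

>>> arm_command --steps '[{"translation": [0,0,0],"rotation": [0,0,0],"claw": 20},{"translation": [0,0,0],"rotation": [0,0,0],"claw": 20},{"translation": [0,0,0],"rotation": [0,0,0],"claw": 20}]'

```text
clock: 8.6
tool_pos: [0.4789, 0.1409, 0.1771]
orientation: [-180.0, 0.0, -90.3]
force: [0.9, -0.3, -1.8]
opening: 0.0354
gripper_force: 29.9
```

```bash
python3 - <<'E'
from h import *
go(.478,.07,.1,-90)
im,d,W=cloud('wrist'); save('w4',im); np.savez('w4.npz',im=im,W=W)
E
```

```text
at [0.4789 0.1409 0.1771] [-179.99    0.    -90.26] F [ 0.9 -0.3 -1.8] t 8.6 j [ 39.    6.2 -25.2   0.  -58.6 -39.3] op 0.0354 gf 29.9
-> trans [70.9  0.6 77.1] rot [-0.    0.   -0.05]
```

View pics/w4.png

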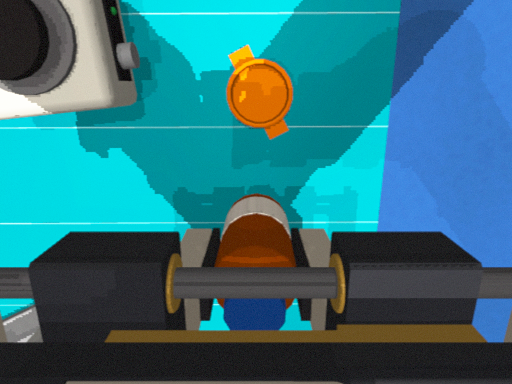

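The wrist view shows the orange holder at (260,92), ears at (241,56) and (277,130). The held bottle is at (256,260).

```bash
python3 - <<'E'
from h import *
from scipy.optimize import least_squares
D=np.load('w4.npz'); im=D['im'];W=D['W']; z=W[...,2]; v,u=np.mgrid[:384,:512]
hsv=cv2.cvtColor(im,cv2.COLOR_RGB2HSV).astype(int);H,S,V=hsv[...,0],hsv[...,1],hsv[...,2]
org=(H>5)&(H<22)&(S>150)&(abs(u-260)<45)&(abs(v-92)<50)
p=W[org]; r=p[:,2]; print(len(p),np.percentile(r,[2,25,50,75,98]))
fl=p[r<.01]; rim=p[(r>.016)&(r<.026)]
print('floor',len(fl),np.median(fl,0),cv2.minEnclosingCircle((fl[:,:2]*1000).astype(np.float32)))
c=fl[:,:2].mean(0)
q=rim[np.hypot(*(rim[:,:2]-c).T)<.031]
f=least_squares(lambda s:np.hypot(q[:,0]-s[0],q[:,1]-s[1])-.028,c,loss='soft_l1',f_scale=.001); print('rim',len(q),f.x)
# bottle body
m=(abs(u-256)<42)&(v>190)&(v<270)&(z>.1)&(z<.25)
p=W[m]; p=p[np.hypot(p[:,0]-.479,p[:,1]-.141)<.03]
for lo,hi in ((.14,.155),(.155,.17),(.17,.185),(.185,.2),(.2,.215)):
    q=p[(p[:,2]>lo)&(p[:,2]<hi)]
    if len(q)>30:
        f=least_squares(lambda s:np.hypot(q[:,0]-s[0],q[:,1]-s[1])-.018,[.479,.141],loss='soft_l1',f_scale=.001); print(lo,len(q),f.x,q[:,1].min())
print(p[:,2].min(), np.percentile(p[:,2],1))
E
```

```text
3804 [nan nan nan nan nan]
floor 2883 [0.4737509  0.06931671 0.00573507] ((475.72308349609375, 68.93524169921875), 43.556304931640625)
rim 806 [0.47541535 0.068681  ]
0.14 212 [0.47860222 0.14092245] 0.12247411687990188
0.155 524 [0.47875979 0.1405344 ] 0.12203674341504467
0.17 854 [0.47892935 0.14073277] 0.1220289662663398
0.185 1044 [0.47905765 0.14103174] 0.12244016970699895
0.2 1397 [0.47920399 0.14125984] 0.12235926385421872
0.1444042345891496 0.14691610472504413
```

>>> arm_command --steps '[{"translation": [20,3.5,0],"rotation": [0,0,0],"claw": 20},{"translation": [50,3.5,10],"rotation": [0,0,0],"claw": 20},{"translation": [70,3.5,30],"rotation": [0,0,0],"claw": 20},{"translation": [72,3.5,60],"rotation": [0,0,0],"claw": 20},{"translation": [72,3.5,80],"rotation": [0,0,0],"claw": 20}]'

```text
clock: 9.15
tool_pos: [0.4741, 0.0665, 0.0953]
orientation: [179.9, -0.0, -90.5]
force: [0.4, 0.3, -2.8]
opening: 0.035
gripper_force: 29.9
```

>>> arm_command --steps '[{"translation": [0,0,10],"rotation": [0,0,0],"claw": 20},{"translation": [0,0,15],"rotation": [0,0,0],"claw": 20},{"translation": [0,0,15],"rotation": [0,0,0],"claw": 20}]'

```text
clock: 9.45
tool_pos: [0.4749, 0.0686, 0.0819]
orientation: [180.0, -0.0, -90.3]
force: [0.4, 0.8, -1.2]
opening: 0.0356
gripper_force: 29.9
```

```bash
python3 -c "
from h import *
go(.4756,.0688,.0395,-90)"
```

```text
at [0.4749 0.0686 0.0819] [ 1.7997e+02 -3.0000e-02 -9.0280e+01] F [ 0.4  0.8 -1.2] t 9.45 j [ 31.8  10.9 -34.4   0.  -44.7 -32.1] op 0.0356 gf 29.9
-> trans [-0.2 -0.8 42.4] rot [ 0.01 -0.01 -0.06]
```

>>> arm_command --steps '[{"translation": [0,-0.7,12],"rotation": [0,0,0],"claw": 20},{"translation": [0,-0.7,24],"rotation": [0,0,0],"claw": 20},{"translation": [0,-0.7,34],"rotation": [0,0,0],"claw": 20},{"translation": [0,-0.7,39],"rotation": [0,0,0],"claw": 20},{"translation": [0,-0.7,41],"rotation": [0,0,0],"claw": 20}]'

```text
clock: 9.95
tool_pos: [0.4755, 0.069, 0.041]
orientation: [180.0, -0.0, -90.2]
force: [-0.5, -0.5, -1.6]
opening: 0.0353
gripper_force: 29.9
```

>>> arm_command --steps '[{"translation": [0,0,1],"rotation": [0,0,0],"claw": 20},{"translation": [0,0,2],"rotation": [0,0,0],"claw": 20},{"translation": [0,0,2],"rotation": [0,0,0],"claw": 20}]'

```text
clock: 10.25
tool_pos: [0.4756, 0.0691, 0.0393]
orientation: [-180.0, 0.0, -90.3]
force: [-0.0, -0.5, -1.8]
opening: 0.0356
gripper_force: 29.9
```

>>> arm_command --steps '[{"translation": [0,0,1],"rotation": [0,0,0],"claw": 20},{"translation": [0,0,2],"rotation": [0,0,0],"claw": 20},{"translation": [0,0,2],"rotation": [0,0,0],"claw": 20}]'

```text
clock: 10.55
tool_pos: [0.4755, 0.0691, 0.0385]
orientation: [-180.0, 0.0, -90.2]
force: [-6.9, 1.1, 17.4]
opening: 0.0351
gripper_force: 30.0
```

>>> arm_command --steps '[{"translation": [0,0,-1.2],"rotation": [0,0,0],"claw": 20},{"translation": [0,0,-1.2],"rotation": [0,0,0],"claw": 36},{"translation": [0,0,-1.2],"rotation": [0,0,0],"claw": 42},{"translation": [0,0,-1.2],"rotation": [0,0,0],"claw": 50},{"translation": [0,0,-1.2],"rotation": [0,0,0],"claw": 58}]'

```text
clock: 11.05
tool_pos: [0.4754, 0.0689, 0.0382]
orientation: [180.0, -0.0, -90.3]
force: [0.3, -0.0, -0.3]
opening: 0.0524
gripper_force: 0.0
```

>>> arm_command --steps '[{"translation": [0,0,0],"rotation": [0,0,0],"claw": 60},{"translation": [0,0,0],"rotation": [0,0,0],"claw": 60},{"translation": [0,0,-10],"rotation": [0,0,0],"claw": 60},{"translation": [0,0,-30],"rotation": [0,0,0],"claw": 60},{"translation": [0,0,-60],"rotation": [0,0,0],"claw": 60}]'

```text
clock: 11.55
tool_pos: [0.4744, 0.0684, 0.0984]
orientation: [179.8, -0.1, -90.3]
force: [1.9, 1.0, -1.0]
opening: 0.0598
gripper_force: 0.0
```

>>> arm_command --steps '[{"translation": [0,0,-30],"rotation": [0,0,0],"claw": 60},{"translation": [0,0,-70],"rotation": [0,0,0],"claw": 60},{"translation": [0,0,-90],"rotation": [0,0,0],"claw": 60},{"translation": [0,0,-90],"rotation": [0,0,0],"claw": 60}]'

```text
clock: 11.95
tool_pos: [0.4772, 0.0697, 0.1924]
orientation: [-179.6, 0.2, -90.2]
force: [-0.3, 1.0, -0.3]
opening: 0.0601
gripper_force: 0.0
```

```bash
python3 - <<'E'
from h import *
im,d,W=cloud('wrist')
hsv=cv2.cvtColor(im,cv2.COLOR_RGB2HSV).astype(int);H,S=hsv[...,0],hsv[...,1]; z=W[...,2]
m=(H>105)&(H<125)&(S>100)&(z>.075)&(z<.11)&(np.hypot(W[...,0]-.4755,W[...,1]-.069)<.03)
p=W[m]; print(len(p),np.median(p,0),cv2.minEnclosingCircle((p[:,:2]*1000).astype(np.float32)) if len(p) else 0)
# foot
D=np.load('scene.npz'); imn=D['im']
for n in ('scene','side'):
    D=np.load(n+'.npz'); W=D['W']; hh=cv2.cvtColor(D['im'],cv2.COLOR_RGB2HSV).astype(int)
go(.608,.274,.2,25.5)
go(.608,.274,.2,-154.5)
E
```

```text
666 [0.47607086 0.06752111 0.09465522] ((476.83941650390625, 71.6885986328125), 14.341363906860352)
at [0.4761 0.0694 0.1904] [-1.798e+02  1.200e-01 -9.026e+01] F [-0.6 -0.   0.3] t 12.0 j [ 31.8   3.6 -26.3   0.  -59.9 -32. ] op 0.0599 gf 0.0
-> trans [-205.2 -131.    -8.7] rot [ -0.05  -0.03 -23.15]
at [0.4761 0.0694 0.1904] [-1.798e+02  1.200e-01 -9.026e+01] F [-0.6 -0.   0.3] t 12.0 j [ 31.8   3.6 -26.3   0.  -59.9 -32. ] op 0.0599 gf 0.0
-> trans [-205.2 -131.    -8.7] rot [-0.02  0.04 12.85]
```

```bash
python3 -c "
from h import *
go(.66,.30,.21,-154.5)"
```

```text
at [0.4761 0.0694 0.1904] [-1.798e+02  1.200e-01 -9.026e+01] F [-0.6 -0.   0.3] t 12.0 j [ 31.8   3.6 -26.3   0.  -59.9 -32. ] op 0.0599 gf 0.0
-> trans [-231.5 -182.9  -18.4] rot [-0.02  0.04 12.85]
```

>>> arm_command --steps '[{"translation": [-230,-183,-20],"rotation": [0,0,12.85],"claw": 60},{"translation": [-230,-183,-20],"rotation": [0,0,12.85],"claw": 60},{"translation": [-230,-183,-20],"rotation": [0,0,12.85],"claw": 60},{"translation": [-230,-183,-20],"rotation": [0,0,12.85],"claw": 60},{"translation": [-230,-183,-20],"rotation": [0,0,12.85],"claw": 60}]'

```text
clock: 12.5
tool_pos: [0.6321, 0.2646, 0.2041]
orientation: [180.0, -0.1, -133.6]
force: [0.3, -0.2, -0.4]
opening: 0.0599
gripper_force: 0.0
```

```bash
python3 -c "
from h import *
go(.66,.30,.21,-154.5)"
```

```text
at [0.6321 0.2646 0.2041] [ 1.7997e+02 -1.1000e-01 -1.3360e+02] F [ 0.3 -0.2 -0.4] t 12.5 j [ 39.   22.3   0.4  -0.  -68.2 -82.6] op 0.0599 gf 0.0
-> trans [-44.9   4.2  -6. ] rot [ 0.   -0.02  4.18]
```

>>> arm_command --steps '[{"translation": [-45,4,-6],"rotation": [0,0,4.2],"claw": 60},{"translation": [-45,4,-6],"rotation": [0,0,4.2],"claw": 60},{"translation": [-45,4,-6],"rotation": [0,0,4.2],"claw": 60},{"translation": [-45,4,-6],"rotation": [0,0,4.2],"claw": 60},{"translation": [-45,4,-6],"rotation": [0,0,4.2],"claw": 60}]'

```text
clock: 13.0
tool_pos: [0.6591, 0.2986, 0.2103]
orientation: [-180.0, -0.1, -154.1]
force: [-0.5, 0.2, -0.1]
opening: 0.0602
gripper_force: 0.0
```

```bash
python3 - <<'E'
from h import *
go(.66,.30,.21,-154.5)
im,d,W=cloud('wrist'); save('w5',im); np.savez('w5.npz',im=im,W=W)
E
```

```text
at [0.6591 0.2986 0.2103] [-1.7999e+02 -9.0000e-02 -1.5411e+02] F [-0.5  0.2 -0.1] t 13.0 j [  39.7   25.7    6.4   -0.   -70.9 -103.8] op 0.0602 gf 0.0
-> trans [-1.4  0.8  0.3] rot [-0.   -0.02  0.08]
```

View pics/w5.png

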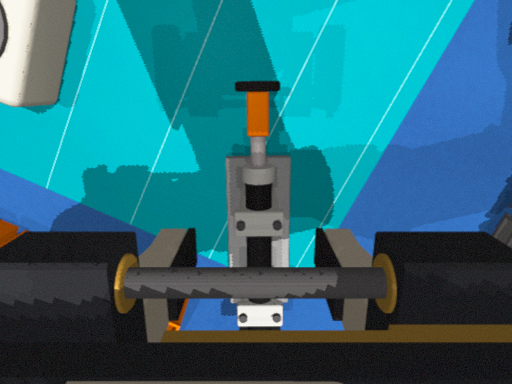

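The wrist view shows the foot at (258,113), the black disc at (258,86), the rod at (258,150) and the collar at (258,173). The leg's axis is nearly vertical in the picture.

```bash
python3 - <<'E'
from h import *
D=np.load('w5.npz'); im=D['im'];W=D['W']; z=W[...,2]; v,u=np.mgrid[:384,:512]
hsv=cv2.cvtColor(im,cv2.COLOR_RGB2HSV).astype(int);H,S,V=hsv[...,0],hsv[...,1],hsv[...,2]
m=(H>5)&(H<20)&(S>150)&(abs(u-258)<25)&(abs(v-113)<35)&(z>.082)&(z<.094)
p=W[m]; c,s,a=cv2.minAreaRect((p[:,:2]*1000).astype(np.float32)); print(len(p),np.median(p,0),c,s,a)
m2=(abs(u-258)<16)&(v>140)&(v<260)&(z>.077)&(z<.092)
def ax(m): 
    q=W[m]; out=[]
    return q
q=np.vstack([W[(abs(u-258)<12)&(v>176)&(v<212)&(z>.08)],W[(abs(u-258)<12)&(v>236)&(v<262)&(z>.08)]])[:,:2]
mu=q.mean(0); dtube=np.linalg.svd(q-mu,full_matrices=False)[2][0]; print('tube',mu,np.degrees(np.arctan2(*dtube[::-1])))
f=np.array(c)/1000; e=mu-f; print('foot->tube',np.degrees(np.arctan2(e[1],e[0])))
co=W[(abs(u-258)<12)&(v>160)&(v<185)&(z>.085)]; 
dd=e/np.linalg.norm(e); print('mouth dist',np.percentile((co[:,:2]-f)@dd,[1,50,99]), 'disc', np.percentile((W[(abs(u-258)<15)&(v<92)&(v>80)&(z>.08)][:,:2]-f)@dd,[2,98]))
go(f[0],f[1],.13,np.degrees(np.arctan2(e[1],e[0]))-180)
E
```

```text
965 [0.60683938 0.27509524 0.08874015] (606.0634155273438, 273.33880615234375) (41.03235626220703, 33.671295166015625) 24.53504180908203
tube [0.68838774 0.31522821] 26.324358888431334
foot->tube 26.96853534426997
mouth dist [0.04722778 0.05394944 0.06175699] disc [-0.02310975 -0.01546505]
at [0.6592 0.2986 0.2108] [-1.7999e+02 -5.0000e-02 -1.5413e+02] F [ 0.  -0.4 -0.3] t 13.05 j [  39.7   25.6    6.5   -0.   -70.9 -103.9] op 0.0599 gf 0.0
-> trans [58.8  0.5 80.8] rot [-0.   -0.01 -0.22]
```

```bash
python3 -c "
from h import *
go(.6085,.2759,.12,-153.8)"
```

```text
at [0.6592 0.2986 0.2108] [-1.7999e+02 -5.0000e-02 -1.5413e+02] F [ 0.  -0.4 -0.3] t 13.05 j [  39.7   25.6    6.5   -0.   -70.9 -103.9] op 0.0599 gf 0.0
-> trans [55.4  1.7 90.8] rot [-0.   -0.01 -0.07]
```

>>> arm_command --steps '[{"translation": [20,1,20],"rotation": [0,0,-0.07],"claw": 50},{"translation": [45,1.5,50],"rotation": [0,0,-0.07],"claw": 50},{"translation": [55,1.7,75],"rotation": [0,0,-0.07],"claw": 50},{"translation": [55.4,1.7,90],"rotation": [0,0,-0.07],"claw": 50},{"translation": [55.4,1.7,90],"rotation": [0,0,-0.07],"claw": 50}]'

```text
clock: 13.55
tool_pos: [0.6073, 0.2752, 0.1193]
orientation: [-180.0, -0.2, -153.8]
force: [1.3, 0.6, -0.0]
opening: 0.0503
gripper_force: 0.0
```

>>> arm_command --steps '[{"translation": [0,0,0],"rotation": [0,0,0],"claw": 50},{"translation": [0,0,0],"rotation": [0,0,0],"claw": 50}]'

```text
clock: 13.75
tool_pos: [0.6097, 0.2768, 0.1226]
orientation: [180.0, 0.1, -153.9]
force: [0.5, -0.4, -0.3]
opening: 0.0497
gripper_force: 0.0
```

```bash
python3 -c "
from h import *
go(.6085,.2759,.057,-153.8)"
```

```text
at [0.6097 0.2768 0.1226] [ 1.7999e+02  1.1000e-01 -1.5385e+02] F [ 0.5 -0.4 -0.3] t 13.75 j [  41.1   24.3   -7.8    0.   -57.8 -104.9] op 0.0497 gf 0.0
-> trans [ 1.6 -0.3 65.6] rot [ 0.    0.02 -0.01]
```

>>> arm_command --steps '[{"translation": [0.5,0,20],"rotation": [0,0,0],"claw": 50},{"translation": [1,-0.3,45],"rotation": [0,0,0],"claw": 50},{"translation": [1,-0.3,65],"rotation": [0,0,0],"claw": 50},{"translation": [1,-0.3,65],"rotation": [0,0,0],"claw": 50},{"translation": [1,-0.3,65],"rotation": [0,0,0],"claw": 50}]'

```text
clock: 14.25
tool_pos: [0.6088, 0.276, 0.0572]
orientation: [-180.0, 0.0, -153.9]
force: [0.0, 0.6, 0.9]
opening: 0.0497
gripper_force: 0.0
```

>>> arm_command --steps '[{"translation": [0,0,0],"rotation": [0,0,0],"claw": 35},{"translation": [0,0,0],"rotation": [0,0,0],"claw": 25},{"translation": [0,0,0],"rotation": [0,0,0],"claw": 18},{"translation": [0,0,0],"rotation": [0,0,0],"claw": 8},{"translation": [0,0,0],"rotation": [0,0,0],"claw": 5}]'

```text
clock: 14.75
tool_pos: [0.6081, 0.2761, 0.0566]
orientation: [180.0, 0.0, -153.9]
force: [-1.1, 0.1, 2.5]
opening: 0.0178
gripper_force: 30.0
```

>>> arm_command --steps '[{"translation": [0,0,0],"rotation": [0,0,0],"claw": 5},{"translation": [0,0,0],"rotation": [0,0,0],"claw": 5}]'

```text
clock: 14.95
tool_pos: [0.6081, 0.276, 0.0566]
orientation: [180.0, 0.0, -153.9]
force: [-3.0, 1.4, 3.7]
opening: 0.0178
gripper_force: 30.0
```

```bash
python3 - <<'E'
from h import *
o=ctrl.get_obs(); d=np.array([np.cos(np.radians(26.2)),np.sin(np.radians(26.2))]); p=o['tool_pos']-np.r_[d,0]*.08
print(p); go(*p[:2],p[2],-153.8)
E
```

```text
[0.5363058  0.24070075 0.05658454]
at [0.6081 0.276  0.0566] [ 1.7999e+02  2.0000e-02 -1.5386e+02] F [-3.   1.4  3.7] t 14.95 j [  41.1   28.   -11.6   -0.   -50.4 -105. ] op 0.0178 gf 30.0
-> trans [80.  -0.1 -0. ] rot [ 0.    0.   -0.01]
```

>>> arm_command --steps '[{"translation": [5,0,0],"rotation": [0,0,0],"claw": 5},{"translation": [12,0,0],"rotation": [0,0,0],"claw": 5},{"translation": [20,0,0],"rotation": [0,0,0],"claw": 5},{"translation": [30,0,0],"rotation": [0,0,0],"claw": 5},{"translation": [40,0,0],"rotation": [0,0,0],"claw": 5}]'

```text
clock: 15.45
tool_pos: [0.5737, 0.2589, 0.0566]
orientation: [180.0, 0.2, -153.9]
force: [8.2, 3.6, -2.7]
opening: 0.0177
gripper_force: 30.0
```

>>> arm_command --steps '[{"translation": [10,0,0],"rotation": [0,0,0],"claw": 5},{"translation": [20,0,0],"rotation": [0,0,0],"claw": 5},{"translation": [30,0,0],"rotation": [0,0,0],"claw": 5},{"translation": [37,0,0],"rotation": [0,0,0],"claw": 5},{"translation": [41,0,0],"rotation": [0,0,0],"claw": 5}]'

```text
clock: 15.95
tool_pos: [0.5374, 0.2408, 0.0567]
orientation: [-180.0, 0.3, -153.8]
force: [12.2, 1.4, -7.0]
opening: 0.0176
gripper_force: 30.0
```

>>> arm_command --steps '[{"translation": [0,0,0],"rotation": [0,0,0],"claw": 5},{"translation": [0,0,0],"rotation": [0,0,0],"claw": 5},{"translation": [0,0,0],"rotation": [0,0,0],"claw": 5}]'

```text
clock: 16.25
tool_pos: [0.5377, 0.2409, 0.0566]
orientation: [-180.0, 0.3, -153.9]
force: [10.9, 2.1, -5.6]
opening: 0.0177
gripper_force: 30.0
```

```bash
python3 - <<'E'
from h import *
go(.5363,.2407,.0566,-153.8)
d=np.array([np.cos(np.radians(26.2)),np.sin(np.radians(26.2))]); print('pulled',(np.array([.6081,.2760])-ctrl.get_obs()['tool_pos'][:2])@d)
im,_,W=cloud('scene'); b,_,W2=cloud('side')
save('pair6',np.hstack([cv2.resize(im[200:350,350:500],(400,400),interpolation=cv2.INTER_CUBIC),cv2.resize(b[220:340,150:270],(400,400),interpolation=cv2.INTER_CUBIC)]))
for I,X,uv in ((im,W,(400,280)),(b,W2,(200,290))):
    h=cv2.cvtColor(I,cv2.COLOR_RGB2HSV).astype(int); v,u=np.mgrid[:384,:512]
    m=((h[...,0]<4)|(h[...,0]>174))&(h[...,1]>150)&(h[...,2]>70)&(abs(X[...,2]-.08)<.012)&(abs(u-uv[0])<60)&(abs(v-uv[1])<60)
    q=X[m][:,:2]; 
    if len(q): print('red',len(q),np.median(q,0),'s from foot start', np.percentile((q-[.6085,.2759])@d,[3,50,97]))
E
```

```text
at [0.5377 0.2409 0.0566] [-180.      0.27 -153.85] F [10.9  2.1 -5.6] t 16.25 j [ 4.320e+01  2.170e+01 -2.250e+01  1.000e-01 -4.550e+01 -1.071e+02] op 0.0177 gf 30.0
-> trans [1.4 0.4 0. ] rot [-0.    0.05 -0.01]
pulled 0.07861268215306313
red 10 [0.6452883  0.29031489] s from foot start [0.03784497 0.03989011 0.04192994]
red 5 [0.64124444 0.29718419] s from foot start [0.03824554 0.03864977 0.03951808]
```

View pics/pair6.png

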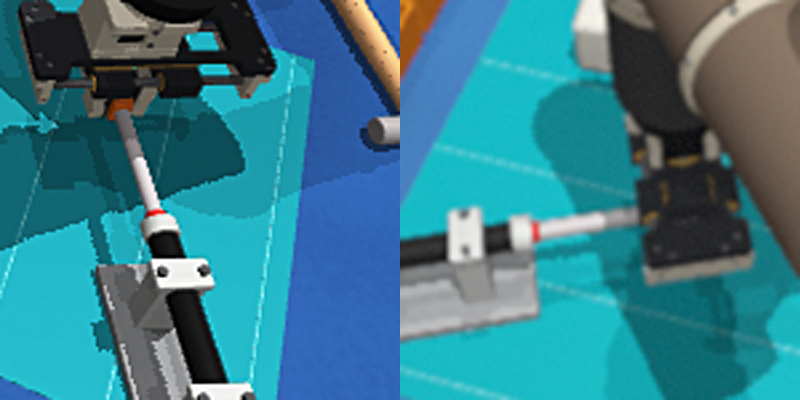

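The red band shows right in front of the collar in both views, at (155,214) and (536,232), which agrees with about 79 mm of pull. I'll take up the last 2 mm.

>>> arm_command --steps '[{"translation": [1,0,0],"rotation": [0,0,0],"claw": 5},{"translation": [2,0,0],"rotation": [0,0,0],"claw": 5},{"translation": [2,0,0],"rotation": [0,0,0],"claw": 5},{"translation": [2,0,0],"rotation": [0,0,0],"claw": 5},{"translation": [2,0,0],"rotation": [0,0,0],"claw": 5}]'

```text
clock: 16.85
tool_pos: [0.5361, 0.2401, 0.0566]
orientation: [-180.0, 0.3, -153.8]
force: [10.1, 1.9, -5.8]
opening: 0.0182
gripper_force: 30.0
```

>>> arm_command --steps '[{"translation": [0,0,0],"rotation": [0,0,0],"claw": 5},{"translation": [0,0,0],"rotation": [0,0,0],"claw": 5},{"translation": [0,0,0],"rotation": [0,0,0],"claw": 5},{"translation": [0,0,0],"rotation": [0,0,0],"claw": 5},{"translation": [0,0,0],"rotation": [0,0,0],"claw": 5}]'

```text
clock: 17.35
tool_pos: [0.536, 0.2401, 0.0566]
orientation: [-180.0, 0.3, -153.8]
force: [11.3, 2.0, -4.9]
opening: 0.0178
gripper_force: 30.0
```

```bash
python3 - <<'E'
from h import *
go(.5363,.2407,.0566,-153.8)
d=np.array([np.cos(np.radians(26.2)),np.sin(np.radians(26.2))]); pl=(np.array([.6081,.2760])-ctrl.get_obs()['tool_pos'][:2])@d; print('pulled',pl)
for n,uv in (('scene',(400,280)),('side',(200,290))):
    I,_,X=cloud(n)
    h=cv2.cvtColor(I,cv2.COLOR_RGB2HSV).astype(int); v,u=np.mgrid[:384,:512]; H=h[...,0]
    k=(abs(u-uv[0])<60)&(abs(v-uv[1])<60)
    m=((H<4)|(H>174))&(h[...,1]>90)&(abs(X[...,2]-.08)<.015)&k
    q=X[m][:,:2]; print(n,'red',len(q),np.percentile((q-[.6085,.2759])@d,[0,50,100]).round(4))
    b=(H>105)&(H<125)&(h[...,1]>100)&(abs(X[...,2]-.0945)<.006)&(np.hypot(X[...,0]-.4755,X[...,1]-.069)<.03)
    print('bottle cap',b.sum(),np.median(X[b],0) if b.any() else None)
    pd=(abs(X[...,2]-.098)<.005)&(np.hypot(X[...,0]-.648,X[...,1]-.028)<.025); print('pad up px',pd.sum(),np.median(X[pd][:,2]) if pd.any() else None)
print(ctrl.get_obs()['qvel'])
E
```

```text
at [0.536  0.2401 0.0566] [-180.      0.28 -153.85] F [11.3  2.  -4.9] t 17.35 j [ 4.320e+01  2.160e+01 -2.270e+01  1.000e-01 -4.540e+01 -1.072e+02] op 0.0178 gf 30.0
-> trans [-0.5  0.4  0. ] rot [-0.    0.06 -0.01]
pulled 0.08050772247737585
scene red 52 [0.0349 0.0686 0.1673]
bottle cap 53 [0.47920812 0.06967819 0.09312342]
pad up px 298 0.0979123838612855
side red 12 [0.0341 0.0368 0.0395]
bottle cap 0 None
pad up px 0 None
[-0.09009668  0.01444576  0.11840984 -0.00139784 -0.05204015  0.15598918]
```

Rod pull measures 80.5 mm, the pad is up, and the bottle is in the holder. I'm handing in.

```bash
python3 -c "
from h import *
print(ctrl.close_job())"
```

```text
the job is handed in; nothing more can be done
None
```

The job is handed in, verdict not shown: the amber bottle pressed the pad down for about 1 s and now stands released in the orange holder, and the gripper is holding the foot with the rod pulled out about 80.5 mm.

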